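# Lock the near-field probe stand on its stud and lower the probe

## Task

Mount the loose probe stand on the bench plate: lower the keyhole in its foot over the headed stud and slide the stand forward to the end of the slot, so that it is locked flat under the stud's head with its probe above the copper pad of the circuit board. Then take one reading: press the spring plunger down until its cap bears firmly on the stop screw (about 16 N on the cap in all, not over 28 N), hold it there for about a second, and let it come up again. Keep the stand upright, leave it locked and released, and leave the spool, pliers, multimeter and soldering-iron stand where they are.

Things in the scene. Friction and masses are not known exactly. Their poses are not given: they have to be found in the camera images.
- stand_grip (a point): Grasp point of the loose probe stand (0.5-0.9 kg, upright): in its level aluminium arm (130 long, 34 mm wide in y, 100 to 130 mm above the foot's underside), over its column (34 mm wide in y too), near the centre of mass, 115 mm above the foot's underside. Axes: z up, x to the stand's rear, y across. Arm reaches from x = -112 to +18 mm of this point; it overhangs the foot to the front (-x)
- stand_hole (a point): Centre of the keyhole's wide part (26 mm across), open right through the rear of the stand's dark steel foot (120 x 72 x 8 mm thick), at the foot's underside: 42 mm behind (+x) and 115 mm below stand_grip. A 12 mm wide slot runs from it to the rear (+x). Foot: from 82 mm in front of this point to 38 mm behind. Axes as stand_grip
- stand_lock (a point): Where the stud's axis lies when the stand is fully locked: near the closed rear end of the slot, at the underside of the foot, 26 mm behind (+x) stand_hole. There the stud's shank touches the slot's end. Axes as stand_grip
- cap_top (a point): Centre of the flat top of the plunger's black round cap (36 mm diameter), 90 mm in front (-x) of stand_grip and 50 mm above it when up; moves with the plunger. It lies 50 mm ahead of the foot's front edge. Axes as stand_grip
- probe_tip (a point): Tip of the probe under the plunger, on the same axis as the cap; moves with it. At the stop it hovers a few mm over the board (no contact). Axes as stand_grip
- plunger (a joint): Plunger travel (m): 0 up, growing as it is pressed. Down is where the cap's underside meets the rigid brass stop screw beside the coil; the screw is set differently each time, 8 to 19 mm below, and its setting is not given: feel for it. The spring alone takes about 4 N to start and 6 to 8 N at the stop; it springs back when released. 28 N or more on the cap is too much
- stud (a point): Steel stud upright on the fixed aluminium bench plate (255 x 100 x 10 mm): point on its axis at the plate's top face. Shank 8 mm diameter; head 18 mm, from 10 to 15 mm above the plate (foot slides under with 2 mm play). Axes: z up, x to the plate's rear, parallel to the stand's when mounted. Lower stand_hole over it, then slide the stand 26 mm forward (-x). Plate: 200 mm forward, 55 mm to the rear
- pad (a point): Centre of the 24 mm square copper pad on the green circuit board (68 x 90 mm, top 14 mm above the table) at the front of the bench plate, 158 mm in front (-x) of the stud. Axes as stud
- spool: Bystander: grey solder spool, 56 mm diameter, 40 mm high, origin under its centre
- pliers: Bystander: pliers with yellow handles lying flat, 155 mm long along x, 66 mm wide, 14 mm high, origin on the table under the middle
- multimeter: Bystander: black multimeter lying flat, 170 x 84 mm, 46 mm high at its dial, origin under its centre
- iron_stand: Bystander: soldering iron in its stand, base 130 x 90 mm, 140 mm high, origin under the base's centre

How it is judged (in metres and radians):
On the way, in this order (a step that is already met when the one before it is completed fails the run):
1. the stand is locked on the stud, flat, with its probe above the copper pad (x of stand_lock in the frame of stud between -0.005 and 0.005 m and y of stand_lock in the frame of stud between -0.005 and 0.005 m and z of stand_lock in the frame of stud between -0.003 and 0.003 m and angle between stand_grip's own z axis and vertical below 0.05 rad and horizontal distance between probe_tip and pad below 0.012 m), for 0.2 s.
2. the plunger is pressed down to its stop screw and bears on the screw with 3 to 25 N for 0.5 s, the stand locked (all of step 1 and contact force between depth_stop and plunger between 3 and 25 N), for 0.5 s.
At the end, for the whole second after the job is handed in: The stand sits flat on the bench plate (within 3 mm and 0.05 rad), locked with the stud within 5 mm of the slot's closed end, its probe within 12 mm of the copper pad's centre in plan, the plunger up again (within 2 mm), the stand released (all of step 1 and value of joint plunger below 0.002 m); the robot touches nothing.
It fails at once if the plunger is forced on its stop screw with more than 25 N (contact force between depth_stop and plunger above 25 N).
It fails at once if the stand is tipped by more than 0.35 rad (angle between stand_grip's own z axis and vertical above 0.35 rad).
It fails at once if the spool, pliers, multimeter or soldering-iron stand is moved by more than 30 mm (distance of any of spool, pliers, multimeter, iron_stand from where it was at the start of the episode above 0.03 m).
It also fails if it takes over 67 s, if anything falls off the work surface, if the arm or the gripper's body presses on something with over 40 N, if the wrist force passes 120 N, or if a joint passes its speed limit or range.

## Robot

A 6-joint arm with a two-finger parallel gripper is mounted at the origin on the work surface. World frame = base frame: x ahead of the robot, y to its left, z up, the work surface at z = 0. Lengths are in mm, angles in rad, forces in N, time in s.
With the tool pointing down it reaches from about 275 to 750 mm from the base axis. Payload 10.2 kg.
Tool frame: the origin (TCP) lies midway between the tips of the shut fingers; the grasp point (between the pads) lies 19 mm behind it; z points along the fingers, y is the direction in which the jaws open and shut (so a half turn about z gives the same grasp; the last joint's range is limited). The gripper opens to 85 mm and grips with 20 to 120 N. Pads are 22 mm wide; open, the fingers measure 114 mm over their backs; the gripper's body (76 mm by 85 mm) begins 54 mm behind the grasp point. The pads swing forward as they close: fully open they stand 13 mm farther back than shut.
Start: joints at [0.939, 0.313, 1.498, -0, 1.331, -0.223], TCP at [208.705, 481.74, 231.294] pointing down, gripper open.
Joint ranges: [-2.94, 2.94], [-0.97, 2.17], [0.19, 2.56], [-1.23, 4.37], [0.02, 3.11], [-2.88, 2.88]. Speed limits (rad/s): [2.39, 2.39, 3.01, 3.14, 3.14, 3.14].

## Interface

Orientations are given as a unit quaternion [w, x, y, z].
In Python, from rig import sense, capture, finish_job, search_frame, trace gives the robot as it stands.
- The arm moves only by the tool arm_command, never from a script. Its argument "steps" is one flat list of numbers, 5 for each row, row after row: the shift along the world's x, y, z in units of 50 mm (1.0 is 50 mm), then the turn about the world's z in units of 5 degrees (1.0 is 5 degrees), then the opening in per cent of the stroke, from 0 (shut) to 100 (fully open). In form: [dx, dy, dz, twist, fingers, dx, dy, dz, twist, fingers, ...]. A call has 1 to 5 rows; each row shifts and turns the commanded pose from where the row before left it; what a row does not reach is not made up. A row lasts 1/8 s, in which the tool goes at most 62.5 mm and 10.7 degrees, less where a joint would pass 70% of its speed; a pose out of reach is approached as far as the arm can. A call is refused whole if a number of a shift passes 1 or a number of a turn 1, either way. A call with a gripper value outside its range is refused whole. The fingers move at their own pace and stop on an object; "grip_force" is the grip in N (left out, the last holds). Time passes only in rows, so rows that do not move let the fingers close. It gives the time, the measured TCP pose, the force and the opening at its end, in the units of the state.
- sense(): the state, without advancing time (a new reading comes with each control period).
- capture(name): name is "side" or "top"; returns a dict with "frame" (384x512x3 uint8, blue, green, red), "fov_y" (degrees; the focal length in pixels is half the picture's height over the tangent of half this angle, whatever the lens; pixels are square), "cx", "cy" (the principal point, pixels), "extrinsics" (4x4, takes a point from world to camera coordinates). Camera axes: x right, y down, z forward; pixel columns grow to the right and rows downward; lengths in mm; the calibration is good to about 2 mm. A picture is of the moment at which its call begins. There is no depth.
- finish_job(): hands the job in, once; it reports no verdict.
Trained networks look in a picture, given as the dict that the camera call returned (one of the last four; its "shot" number tells which), for a name from the list of things; names that differ only in an ending like _2 or _b are one class to them, and where a whole thing is asked for, a point or a joint stands for the part that bears it (a point fixed in the world has none). Each returns a list of dicts, best first, with "score" (0 to 1); they miss things now and then, are a little off and sometimes report something else, mostly with a low value. They report only what shows in the picture. A call takes as long as a camera call.
- search_frame(picture, target): "point" ([x, y, z] in mm, in world coordinates, good to about 4 mm: the middle of the surface that is visible of it).
- trace(picture, target): "mask" (384x512 bool, what is visible of it).
The state is a dict: "time_s": time; "joints": joint angles; "dq": joint speeds; "tau": joint torques, N m; "eef_pos": TCP position; "ee_rot": TCP orientation; "force": force on the tool from outside, world axes, zero at the start; "wrist_torque": the same for the moment, N m; "grip_width": opening from 0.0 (shut) to 1.0 (fully open).
Only numpy, scipy, OpenCV 4.12 (cv2) and the standard library are available. Lean on these libraries where they do the work, as an engineer would, in place of code of your own. Each camera call takes 0.05 s, during which the arm holds its last target. There are 200 camera calls.

## Working session

There is one attempt and no reset: what is moved stays moved. The work goes in short steps, Python scripts to look and compute and a tool call to move; the robot and the scene stay as the last step left them, time stands still between calls to the robot, and variables do not carry over. Pictures are saved under pics/ and viewed, on a budget of 10 in all, crops included, one or two more only if the job needs it, and the job is handed in when it is done.

Besides the shell and the picture viewer there is one more tool, called after "Call:" by a JSON object that holds its "op" and its "data". arm_command: Moves the arm, as the interface text tells. Its arguments: {"type":"object","properties":{"steps":{"type":"array"},"grip_force":{"type":"number"}},"required":["steps"]}

```bash
mkdir -p pics
cat > h.py <<'E'
import numpy as np, cv2
from rig import *
def K(c):
    f=c["frame"].shape[0]/2/np.tan(np.radians(c["fov_y"])/2); return f
def proj(c,p):
    q=np.array(c["extrinsics"])@np.append(p,1); f=K(c); return np.array([c["cx"]+f*q[0]/q[2],c["cy"]+f*q[1]/q[2]])
def unproj(c,uv,z):
    E=np.array(c["extrinsics"]);R=E[:3,:3];t=E[:3,3];f=K(c)
    d=R.T@np.array([(uv[0]-c["cx"])/f,(uv[1]-c["cy"])/f,1]);o=-R.T@t
    return o+d*(z-o[2])/d[2]
E
python3 - <<'E'
from h import *
s=sense();print({k:np.round(v,3) for k,v in s.items()})
for n in("top","side"):
    c=capture(n);cv2.imwrite(f"pics/{n}0.png",cv2.resize(c["frame"],(800,600)))
    E=np.array(c["extrinsics"]);print(n,np.round(-E[:3,:3].T@E[:3,3]),c["fov_y"])
    for t in["stand_grip","stand_hole","stand_lock","cap_top","probe_tip","stud","pad","spool","pliers","multimeter","iron_stand"]:
        r=search_frame(c,t);print(t,[(np.round(a["point"]).tolist(),round(a["score"],2)) for a in r[:2]])
E
```

```text
{'time_s': np.float64(0.0), 'joints': array([ 0.939,  0.313,  1.498, -0.   ,  1.331, -0.223]), 'dq': array([ 0.001, -0.   ,  0.001, -0.   ,  0.   , -0.001]), 'tau': array([ 1.0000e-03, -4.1226e+01, -2.5975e+01, -0.0000e+00,  4.0000e-03,
       -0.0000e+00]), 'eef_pos': array([208.541, 481.512, 230.73 ]), 'ee_rot': array([-0.   ,  0.203,  0.979, -0.001]), 'force': array([-0.305, -0.196,  0.038]), 'wrist_torque': array([ 0.018,  0.042, -0.012]), 'grip_width': np.float64(1.003)}
top [ 443.   10. 1485.] 43.12462639280105
stand_grip [([562.0, -214.0, 122.0], 0.75), ([584.0, 444.0, 36.0], 0.53)]
stand_hole [([559.0, -213.0, 122.0], 0.64), ([487.0, -190.0, 164.0], 0.2)]
stand_lock [([558.0, -213.0, 121.0], 0.75), ([585.0, 237.0, 12.0], 0.37)]
cap_top []
probe_tip [([492.0, -193.0, 163.0], 0.69)]
stud [([585.0, 238.0, 10.0], 0.64)]
pad [([579.0, 244.0, 10.0], 0.56)]
spool [([459.0, -20.0, 41.0], 0.86)]
pliers [([736.0, -18.0, 10.0], 0.87)]
multimeter [([581.0, 443.0, 38.0], 0.72)]
iron_stand [([609.0, -443.0, 16.0], 0.82)]
side [  49. -813. 1161.] 50.73311388650233
stand_grip []
stand_hole []
stand_lock [([549.0, -228.0, 75.0], 0.93)]
cap_top []
probe_tip [([481.0, -195.0, 163.0], 0.62)]
stud [([573.0, 231.0, 10.0], 0.59)]
pad [([577.0, 232.0, 9.0], 0.55)]
spool [([447.0, -25.0, 39.0], 0.74)]
pliers [([735.0, -19.0, 13.0], 0.76)]
multimeter [([575.0, 431.0, 37.0], 0.82)]
iron_stand [([594.0, -458.0, 18.0], 0.84)]
```

View pics/top0.png

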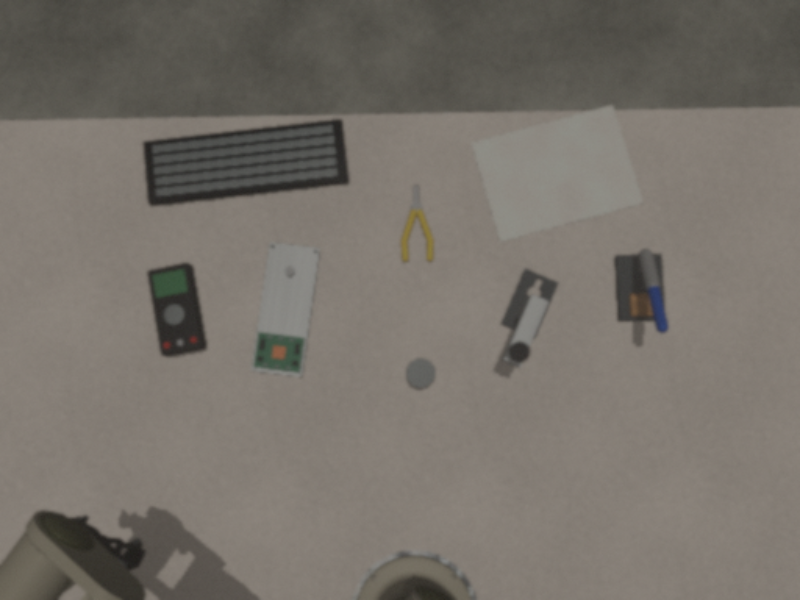

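View pics/side0.png

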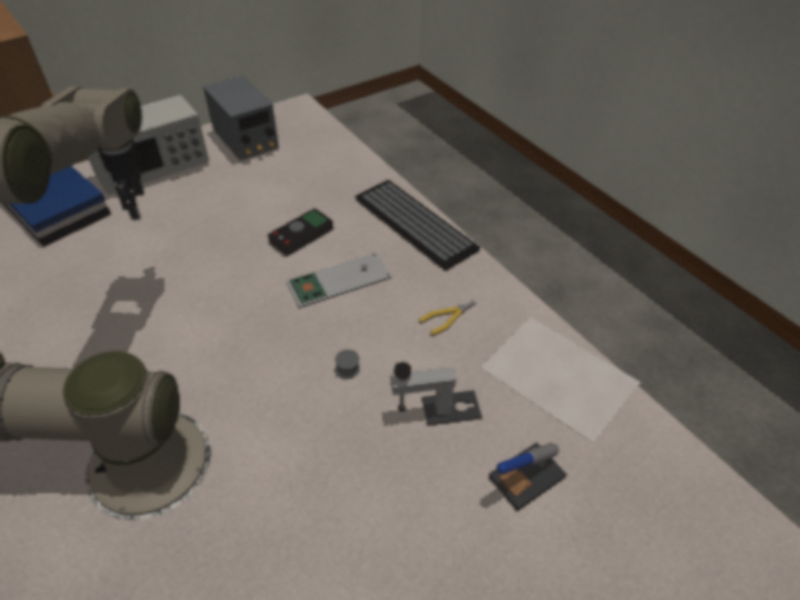

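The top view shows the stand with its cap at (519,352) and arm running to about (540,280), the stud at (290,271) and the pad at (279,352). The side view shows the same: cap (402,371), stud (364,267), pad (307,287). The next picture is an enlarged mosaic of the details.

Run:
```python
from h import *
out=[]
for n,rs in(("top",((315,165,50,85),(155,148,60,100))),("side",((240,220,80,60),(178,155,80,50)))):
    cs=[capture(n) for _ in range(4)];c=cs[0];f=np.mean([a["frame"].astype(float) for a in cs],0)
    np.save(f"pics/{n}.npy",f);import pickle;d=dict(c);d["frame"]=f.astype(np.uint8);pickle.dump(d,open(f"pics/{n}.pkl","wb"))
    for x,y,w,h in rs:
        k=min(400/w,300/h)
        k=int(k);im=cv2.resize(np.clip(f[y:y+h,x:x+w]*1.4,0,255).astype(np.uint8),None,fx=k,fy=k,interpolation=cv2.INTER_CUBIC)
        t=np.zeros((300,400,3),np.uint8);t[:im.shape[0],:im.shape[1]]=im;out.append(t);print(n,x,y,k)
cv2.imwrite("pics/m1.png",np.vstack([np.hstack(out[:2]),np.hstack(out[2:])]))
```

```text
top 315 165 3
top 155 148 3
side 240 220 5
side 178 155 5
```

View pics/m1.png

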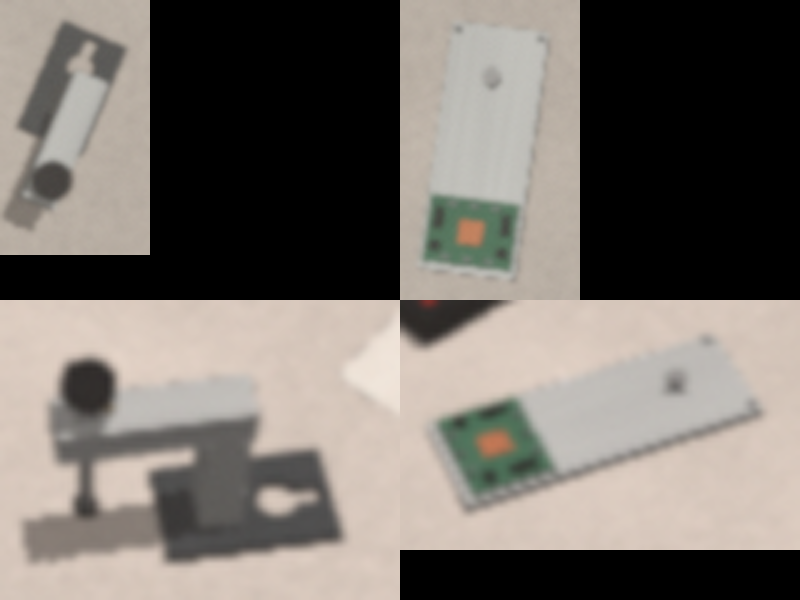

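The mosaic shows the stand, keyhole, stud and pad clearly. I'll now fit x, y and yaw of the stand and plate to the picked points.

```bash
cat > fit.py <<'E'
from h import *
from scipy.optimize import least_squares
def fit(C,obs,z0,x0,label=""):
    # obs: (cam, uv native, body xyz)
    def P(v,b):
        c,s=np.cos(v[2]),np.sin(v[2]);return np.array([v[0]+c*b[0]-s*b[1],v[1]+s*b[0]+c*b[1],z0+b[2]])
    f=lambda v:np.concatenate([proj(C[n],P(v,b))-uv for n,uv,b in obs])
    r=least_squares(f,x0,x_scale=[100,100,.5],loss="soft_l1")
    print(label,np.round(r.x,3),"deg",round(np.degrees(r.x[2]),2));
    for (n,uv,b),e in zip(obs,f(r.x).reshape(-1,2)):print("  ",n,b,np.round(e,1))
    return r.x
E
python3 - <<'E'
from fit import *
import pickle
C={n:pickle.load(open(f"pics/{n}.pkl","rb")) for n in("top","side")}
def q(n,px,x,y,k,ox=0,oy=0):return np.array([x+(px[0]-ox+.5)/k-.5,y+(px[1]-oy+.5)/k-.5])
T1=lambda p:q("top",p,315,165,3);T2=lambda p:q("top",p,155,148,3,400)
S1=lambda p:q("side",p,240,220,5,0,300);S2=lambda p:q("side",p,178,155,5,400,300)
# stud frame, z from plate top
pl=[("top",T2((455,22)),(55,50,0)),("top",T2((551,38)),(55,-50,0)),("top",T2((514,278)),(-200,-50,0)),("top",T2((420,263)),(-200,50,0)),
("top",T2((492,77)),(0,0,15)),("top",T2((471,232)),(-158,0,4)),
("side",S2((705,338)),(55,50,0)),("side",S2((763,410)),(55,-50,0)),("side",S2((676,381)),(0,0,14)),("side",S2((494,442)),(-158,0,4))]
a=fit(C,pl,10,[620,235,-.13],"stud")
for n in C:fit(C,[o for o in pl if o[0]==n],10,a,"stud "+n)
# stand_grip xy, z from table
st=[("top",T1((65,20)),(80,36,8)),("top",T1((126,47)),(80,-36,8)),("top",T1((17,128)),(-40,36,8)),("top",T1((51,181)),(-90,0,165)),
("side",S1((90,386)),(-90,0,165)),("side",S1((273,499)),(42,0,8)),("side",S1((318,450)),(80,36,8)),("side",S1((342,539)),(80,-36,8)),("side",S1((150,472)),(-40,36,8)),
("top",T1((77,74)),(18,17,130)),("top",T1((107,83)),(18,-17,130))]
b=fit(C,st,0,[562,-214,-.38],"grip")
for n in C:fit(C,[o for o in st if o[0]==n],0,b,"grip "+n)
E
```

```text
stud [ 6.55748e+02  2.29626e+02 -1.49000e-01] deg -8.54
   top (55, 50, 0) [-0.  -0.4]
   top (55, -50, 0) [ 0.1 -1.5]
   top (-200, -50, 0) [0.2 1.1]
   top (-200, 50, 0) [-1.2  1.7]
   top (0, 0, 15) [0.3 0.2]
   top (-158, 0, 4) [0.1 0.3]
   side (55, 50, 0) [ 1.7 -0.7]
   side (55, -50, 0) [ 0.1 -0.1]
   side (0, 0, 14) [ 0.1 -0.6]
   side (-158, 0, 4) [0.1 0.5]
stud top [ 6.56624e+02  2.29544e+02 -1.48000e-01] deg -8.5
   top (55, 50, 0) [-0.  -0.7]
   top (55, -50, 0) [ 0.1 -1.8]
   top (-200, -50, 0) [0.3 0.8]
   top (-200, 50, 0) [-1.1  1.4]
   top (0, 0, 15) [ 0.3 -0.1]
   top (-158, 0, 4) [0.1 0.1]
stud side [ 6.53771e+02  2.29497e+02 -1.45000e-01] deg -8.31
   side (55, 50, 0) [ 1.3 -0.5]
   side (55, -50, 0) [-0.2  0.1]
   side (0, 0, 14) [-0.3 -0.4]
   side (-158, 0, 4) [-0.3  0.8]
grip [ 5.69182e+02 -2.27820e+02 -4.36000e-01] deg -25.01
   top (80, 36, 8) [-0.5  0.2]
   top (80, -36, 8) [0.8 0.7]
   top (-40, 36, 8) [ 0.  -0.2]
   top (-90, 0, 165) [0.9 0.2]
   side (-90, 0, 165) [-0.6 -1.1]
   side (42, 0, 8) [ 0.5 -0.1]
   side (80, 36, 8) [-0.1 -0.3]
   side (80, -36, 8) [ 0.1 -0.7]
   side (-40, 36, 8) [-0.5 -0.4]
   top (18, 17, 130) [-0.1 -1.4]
   top (18, -17, 130) [1.1 0.5]
grip top [ 5.69476e+02 -2.26720e+02 -4.38000e-01] deg -25.08
   top (80, 36, 8) [-0.8  0.1]
   top (80, -36, 8) [0.5 0.7]
   top (-40, 36, 8) [-0.4 -0.3]
   top (-90, 0, 165) [0.4 0. ]
   top (18, 17, 130) [-0.5 -1.5]
   top (18, -17, 130) [0.7 0.4]
grip side [ 5.68287e+02 -2.29897e+02 -4.27000e-01] deg -24.49
   side (-90, 0, 165) [-0.4 -0.3]
   side (42, 0, 8) [0.6 0.3]
   side (80, 36, 8) [-0.1  0.1]
   side (80, -36, 8) [ 0.4 -0.3]
   side (-40, 36, 8) [-0.4  0.2]
```

Call:
{"op": "arm_command", "data": {"steps": [0.48,-0.946,0,-0.1,100,0.48,-0.946,0,-0.1,100,0.48,-0.946,0,-0.1,100,0.48,-0.946,0,0,100,0.48,-0.946,0,0,100]}}

```text
time_s: 2.22
eef_pos: [329.2, 243.7, 231.5]
ee_rot: [0.0, 0.216, 0.976, 0.0]
force: [0.8, -0.3, 0.7]
grip_width: 0.996
```

Call:
{"op": "arm_command", "data": {"steps": [0.48,-0.946,0,0,100,0.48,-0.946,0,0,100,0.48,-0.946,0,0,100,0.48,-0.946,0,0,100,0.48,-0.946,0,0,100]}}

```text
time_s: 2.85
eef_pos: [449.3, 7.0, 231.5]
ee_rot: [0.0, 0.216, 0.976, 0.0]
force: [0.9, -0.0, 1.0]
grip_width: 1.003
```

Call:
{"op": "arm_command", "data": {"steps": [0.48,-0.946,0,0,100,0.48,-0.946,0,0,100,0.48,-0.946,0,0,100,0.48,-0.946,0,0,100,0.48,-0.946,0,0,100]}}

```text
time_s: 3.48
eef_pos: [569.3, -229.4, 231.3]
ee_rot: [0.0, 0.216, 0.976, 0.0]
force: [0.9, 0.9, 0.4]
grip_width: 0.999
```

Call:
{"op": "arm_command", "data": {"steps": [0,0,0,0,100,0,0,0,0,100]}}

```text
time_s: 3.72
eef_pos: [568.5, -227.3, 231.1]
ee_rot: [-0.0, 0.216, 0.976, 0.0]
force: [0.2, 0.2, -0.3]
grip_width: 1.0
```

Call:
{"op": "arm_command", "data": {"steps": [0,0,-0.8,0,100,0,0,-0.8,0,100,0,0,-0.7,0,100,0,0,-0.42,0,100,0,0,0,0,100], "grip_force": 90}}

```text
time_s: 4.35
eef_pos: [568.0, -226.3, 94.6]
ee_rot: [-0.001, 0.215, 0.977, 0.0]
force: [1.0, 0.8, 1.0]
grip_width: 0.996
```

Call:
{"op": "arm_command", "data": {"steps": [0,0,0,0,0,0,0,0,0,0,0,0,0,0,0,0,0,0,0,0,0,0,0,0,0], "grip_force": 90}}

```text
time_s: 4.97
eef_pos: [569.2, -227.7, 96.3]
ee_rot: [0.001, 0.216, 0.976, -0.0]
force: [1.5, 3.0, 6.6]
grip_width: 0.385
```

Call:
{"op": "arm_command", "data": {"steps": [0,0,0,0,0,0,0,0.05,0,0,0,0,0.15,0,0,0,0,0.3,0,0,0,0,0,0,0]}}

```text
time_s: 5.6
eef_pos: [569.4, -228.2, 121.9]
ee_rot: [0.001, 0.216, 0.976, -0.001]
force: [0.5, -0.1, -9.0]
grip_width: 0.386
```

Call:
{"op": "arm_command", "data": {"steps": [0,0,0.5,0,0,0,0,0.7,0,0,0,0.3,0.2,0,0,0.1,0.6,0,0.3,0,0.1,0.8,0,0.4,0]}}

```text
time_s: 6.22
eef_pos: [578.2, -141.3, 189.0]
ee_rot: [-0.001, 0.186, 0.983, 0.0]
force: [0.1, 0.4, -8.7]
grip_width: 0.383
```

Call:
{"op": "arm_command", "data": {"steps": [0.1,0.9,0,0.4,0,0.1,0.9,0,0.4,0,0.1,0.9,0,0.4,0,0.1,0.9,0,0.4,0,0.1,0.9,0,0.4,0]}}

```text
time_s: 6.85
eef_pos: [602.8, 84.6, 189.0]
ee_rot: [-0.001, 0.099, 0.995, 0.0]
force: [1.0, -0.7, -8.7]
grip_width: 0.382
```

Call:
{"op": "arm_command", "data": {"steps": [0.1,0.9,0,0.4,0,0.1,0.9,0,0.2,0,0.1,0.6,0,0,0,0,0.57,0,0,0,0,0,0,0,0]}}

```text
time_s: 7.48
eef_pos: [617.2, 233.5, 188.6]
ee_rot: [-0.001, 0.072, 0.997, 0.0]
force: [-0.7, -0.8, -9.0]
grip_width: 0.387
```

Call:
{"op": "arm_command", "data": {"steps": [0,0,0,0,0,0,0,0,0,0,0,0,0,0,0]}}

```text
time_s: 7.85
eef_pos: [618.7, 230.2, 190.3]
ee_rot: [-0.0, 0.074, 0.997, -0.0]
force: [0.0, -0.3, -8.9]
grip_width: 0.387
```

```bash
cat > shot.py <<'E'
import sys;from h import *;import pickle
tag=sys.argv[1];out=[]
s=sense();print({k:np.round(s[k],3) for k in("time_s","joints","eef_pos","ee_rot","force","grip_width")})
for n,(x,y,w,h) in(("top",(135,130,100,130)),("side",(165,100,110,110))):
    cs=[capture(n) for _ in range(3)];f=np.mean([a["frame"].astype(float) for a in cs],0)
    d=dict(cs[0]);d["frame"]=f.astype(np.uint8);pickle.dump(d,open(f"pics/{n}{tag}.pkl","wb"))
    im=cv2.resize(np.clip(f[y:y+h,x:x+w]*1.4,0,255).astype(np.uint8),None,fx=4,fy=4,interpolation=cv2.INTER_CUBIC)
    t=np.zeros((540,400+40*(n=="side"),3),np.uint8);im=im[:540];t[:im.shape[0],:im.shape[1]]=im;out.append(t)
m=np.hstack(out)[:, :800];cv2.imwrite(f"pics/m{tag}.png",m)
E
python3 shot.py 2
```

```text
{'time_s': np.float64(7.85), 'joints': array([ 0.179,  0.648,  1.094, -0.   ,  1.401, -1.244]), 'eef_pos': array([618.737, 230.194, 190.253]), 'ee_rot': array([-0.   ,  0.074,  0.997, -0.   ]), 'force': array([ 3.000e-03, -2.960e-01, -8.914e+00]), 'grip_width': np.float64(0.387)}
```

View pics/m2.png

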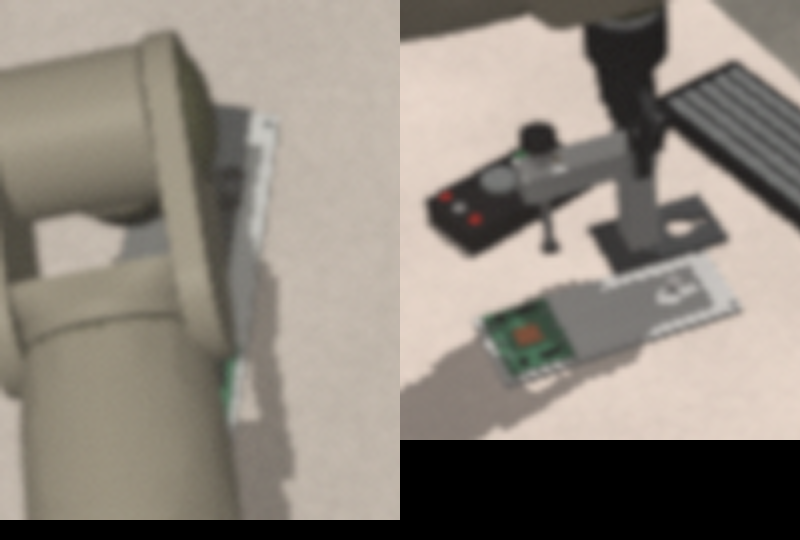

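Only the side view is useful here because the arm blocks the top. It shows the foot level and roughly over the stud. I'll lower the stand to just above the stud head and fit again.

Call:
{"op": "arm_command", "data": {"steps": [-0.05,0.05,-0.3,0,0,-0.04,0.05,-0.5,0,0,0,0,-0.32,0,0,0,0,0,0,0,0,0,0,0,0]}}

```text
time_s: 8.78
eef_pos: [614.7, 235.7, 135.2]
ee_rot: [0.001, 0.073, 0.997, 0.0]
force: [0.0, -0.1, -7.0]
grip_width: 0.381
```

```bash
sed -i 's/(165,100,110,110)/(170,120,100,80)/;s/fx=4,fy=4/fx=4+4*(n=="side"),fy=4+4*(n=="side")/;s/(540,400+40\*(n=="side"),3)/(640,800,3)/;s/im=im\[:540\]/im=im[:640,:800]/;s/^m=.*$/cv2.imwrite(f"pics\/m{tag}.png",out[1][:600])/' shot.py && python3 shot.py 3
```

```text
{'time_s': np.float64(8.775), 'joints': array([ 0.189,  0.685,  1.175, -0.   ,  1.28 , -1.235]), 'eef_pos': array([614.73 , 235.732, 135.186]), 'ee_rot': array([0.001, 0.073, 0.997, 0.   ]), 'force': array([ 0.042, -0.093, -7.023]), 'grip_width': np.float64(0.381)}
```

View pics/m3.png

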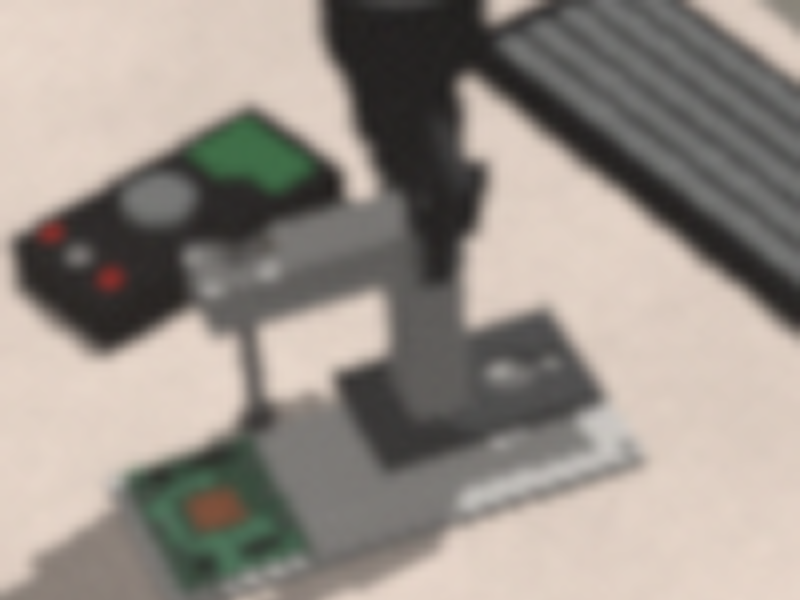

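Run:
```python
from fit import *
import pickle
C={"side":pickle.load(open("pics/side3.pkl","rb"))}
c=C["side"]
N=lambda p:np.array([170+(p[0]+.5)/8-.5,120+(p[1]+.5)/8-.5])
zb=135.2-96.3
o=[("side",N((547,305)),(80,36,8)),("side",N((608,400)),(80,-36,8)),("side",N((335,378)),(-40,36,8)),("side",N((390,471)),(-40,-36,0)),
 ("side",N((182,248)),(-112,17,130)),("side",N((212,335)),(-112,-17,100)),("side",N((258,425)),(-90,0,40))]
o=o[:6]
b=fit(C,o,zb,[614,236,-.149],"grip")
def P(v,bd,z0):
    cc,s=np.cos(v[2]),np.sin(v[2]);return np.array([v[0]+cc*bd[0]-s*bd[1],v[1]+s*bd[0]+cc*bd[1],z0+bd[2]])
print("hole",P(b,(42,0,0),zb),"tcp-> grip offs",b[:2]-[614.7,235.7])
px=lambda p:(np.array(proj(c,p))-[170,120]+.5)*8-.5
for s in ((655.7,229.6),(653.8,229.5)):print("stud head px",px([*s,25]))
g=np.array(b)
print("hole px top rim",px(P(g,(42,0,8),zb)),"bottom",px(P(g,(42,0,0),zb)),"slot end",px(P(g,(72,0,8),zb)))
# draw model overlay
im=cv2.imread("pics/m3.png")
th=np.linspace(0,2*np.pi,40)
for z,col in((8,(0,255,255)),(0,(0,160,255))):
    cv2.polylines(im,[np.int32([px(P(g,(42+13*np.cos(t),13*np.sin(t),z),zb)) for t in th])],True,col,1)
    cv2.polylines(im,[np.int32([px(P(g,q+(z,),zb)) for q in((-40,-36),(80,-36),(80,36),(-40,36))])],True,col,1)
for s,col in(((655.7,229.6),(0,255,0)),((653.8,229.5),(255,0,255))):
    cv2.polylines(im,[np.int32([px([s[0]+9*np.cos(t),s[1]+9*np.sin(t),25]) for t in th])],True,col,1)
cv2.imwrite("pics/m3b.png",cv2.resize(im[270:500,310:660],None,fx=2.28,fy=2.28))
```

```text
grip [ 6.16737e+02  2.35911e+02 -1.62000e-01] deg -9.3
   side (80, 36, 8) [0.6 0.3]
   side (80, -36, 8) [-0.  -0.7]
   side (-40, 36, 8) [-0.3 -0.8]
   side (-40, -36, 0) [-0.6  0.5]
   side (-112, 17, 130) [ 0.2 -0.1]
   side (-112, -17, 100) [0.2 0.6]
hole [658.18520627 229.12432244  38.9       ] tcp-> grip offs [2.03721469 0.21136849]
stud head px [506.88238589 404.02276329]
stud head px [503.81246904 405.54487858]
hole px top rim [510.26212545 371.07818586] bottom [510.72534752 382.70702019] slot end [564.90619356 354.70328946]
```

View pics/m3b.png

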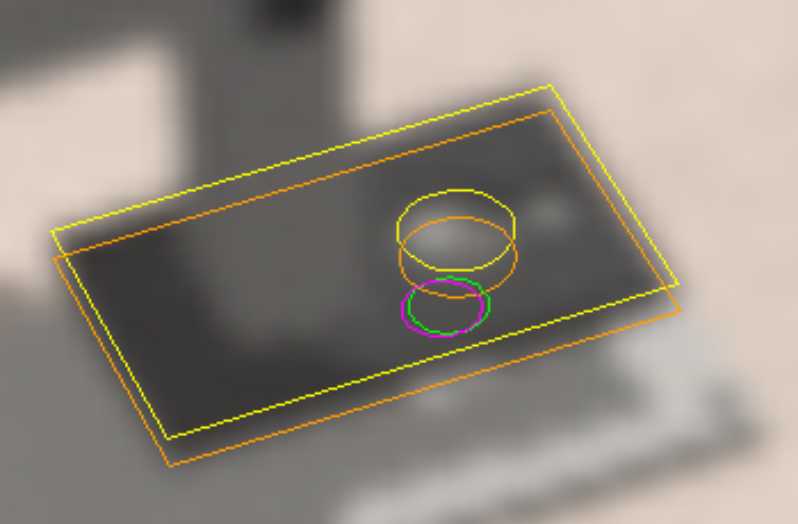

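The model fit puts the hole about 1–4 mm behind the stud. I'll shift the stand forward 2 mm and lower it gently while watching the force.

Call:
{"op": "arm_command", "data": {"steps": [-0.04,0,-0.1,0,0,0,0,-0.1,0,0,0,0,-0.06,0,0,0,0,-0.06,0,0,0,0,0,0,0]}}

```text
time_s: 9.7
eef_pos: [612.1, 235.7, 118.0]
ee_rot: [-0.0, 0.073, 0.997, -0.0]
force: [-0.5, -0.3, -8.2]
grip_width: 0.387
```

Call:
{"op": "arm_command", "data": {"steps": [0,0,-0.06,0,0,0,0,-0.06,0,0,0,0,0,0,0]}}

```text
time_s: 10.07
eef_pos: [612.0, 235.7, 111.9]
ee_rot: [-0.0, 0.073, 0.997, -0.0]
force: [0.4, -0.3, -8.4]
grip_width: 0.387
```

Call:
{"op": "arm_command", "data": {"steps": [0,0,-0.06,0,0,0,0,-0.04,0,0,0,0,0,0,0]}}

```text
time_s: 10.45
eef_pos: [612.1, 235.7, 107.1]
ee_rot: [-0.0, 0.073, 0.997, -0.0]
force: [0.9, -0.3, -7.9]
grip_width: 0.384
```

Call:
{"op": "arm_command", "data": {"steps": [0,0,-0.02,0,0,0,0,-0.01,0,0,0,0,0,0,0]}}

```text
time_s: 10.82
eef_pos: [612.4, 235.8, 106.4]
ee_rot: [0.0, 0.073, 0.997, 0.0]
force: [-1.9, 1.0, -2.2]
grip_width: 0.377
```

Call:
{"op": "arm_command", "data": {"steps": [-0.1,0.015,0,0,0,-0.1,0.015,0,0,0,-0.1,0.015,0,0,0,-0.1,0.015,0,0,0,0,0,0,0,0]}}

```text
time_s: 11.45
eef_pos: [591.7, 239.1, 106.4]
ee_rot: [-0.0, 0.073, 0.997, 0.0]
force: [-1.6, 2.0, 4.7]
grip_width: 0.388
```

Call:
{"op": "arm_command", "data": {"steps": [-0.04,0.006,0,0,0,-0.03,0.005,0,0,0,0,0,0,0,0]}}

```text
time_s: 11.82
eef_pos: [589.5, 239.2, 106.4]
ee_rot: [0.001, 0.073, 0.997, 0.0]
force: [4.5, 1.4, 3.6]
grip_width: 0.383
```

Call:
{"op": "arm_command", "data": {"steps": [-0.02,0.003,0,0,0,-0.02,0.003,0,0,0,0,0,0,0,0]}}

```text
time_s: 12.2
eef_pos: [587.6, 239.4, 106.5]
ee_rot: [0.001, 0.073, 0.997, 0.0]
force: [5.5, -0.1, 4.1]
grip_width: 0.381
```

Call:
{"op": "arm_command", "data": {"steps": [-0.02,0.003,0,0,0,-0.02,0.003,0,0,0,0,0,0,0,0]}}

```text
time_s: 12.58
eef_pos: [586.6, 239.5, 106.7]
ee_rot: [0.003, 0.074, 0.997, 0.0]
force: [8.2, -0.0, 1.4]
grip_width: 0.382
```

Call:
{"op": "arm_command", "data": {"steps": [-0.02,0.003,0,0,0,0,0,0,0,0]}}

```text
time_s: 12.82
eef_pos: [586.1, 239.5, 106.8]
ee_rot: [0.003, 0.074, 0.997, 0.0]
force: [12.1, 0.5, 2.0]
grip_width: 0.386
```

```bash
python3 shot.py 4
```

```text
{'time_s': np.float64(12.825), 'joints': array([ 0.204,  0.656,  1.304, -0.002,  1.175, -1.219]), 'eef_pos': array([586.099, 239.509, 106.824]), 'ee_rot': array([0.003, 0.074, 0.997, 0.   ]), 'force': array([12.11 ,  0.515,  2.041]), 'grip_width': np.float64(0.386)}
```

View pics/m4.png

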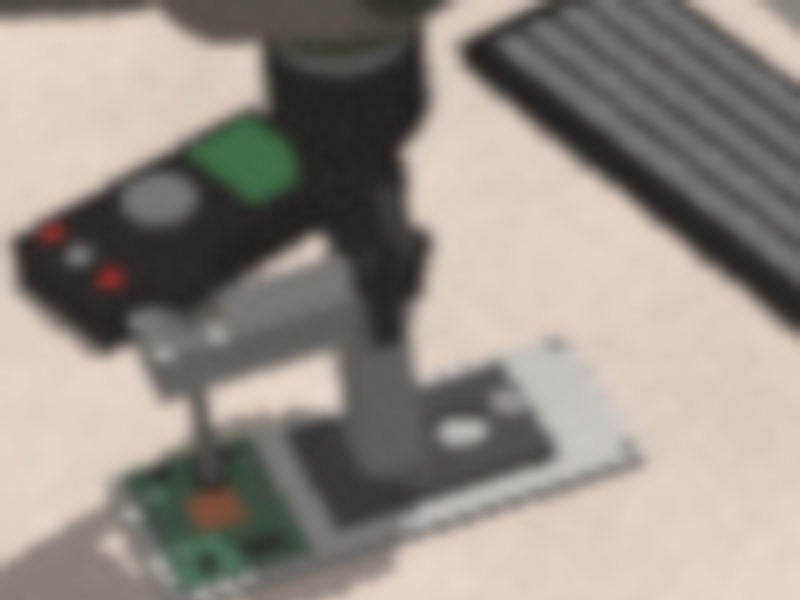

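The stud head sits at the slot's closed end at (508,402), with the hole forward of it at (462,432), so the stand is locked. The probe is over the pad. Next I'll release the stand and rise.

Call:
{"op": "arm_command", "data": {"steps": [0.01,0,0,0,0,0,0,0,0,100,0,0,0,0,100,0,0,0,0,100,0,0,0,0,100]}}

```text
time_s: 13.75
eef_pos: [584.0, 240.1, 105.6]
ee_rot: [-0.0, 0.073, 0.997, -0.0]
force: [-1.1, 0.7, 0.5]
grip_width: 0.998
```

Call:
{"op": "arm_command", "data": {"steps": [0,0,0.1,0,100,0,0,0.5,0,100,0,0,0.8,0,100,0,0,0.8,0,100,0,0,0,0,100]}}

```text
time_s: 14.38
eef_pos: [585.3, 240.3, 219.6]
ee_rot: [0.003, 0.073, 0.997, 0.001]
force: [0.6, 0.1, -1.2]
grip_width: 1.0
```

Call:
{"op": "arm_command", "data": {"steps": [-0.6,0.1,0,0,0,-0.6,0.1,0,0,0,-0.58,0.07,0,0,0,0,0,0,0,0,0,0,0,0,0]}}

```text
time_s: 15.0
eef_pos: [495.6, 253.4, 215.5]
ee_rot: [-0.0, 0.074, 0.997, -0.0]
force: [-0.3, -0.3, 0.4]
grip_width: 0.001
```

```bash
python3 shot.py 5
```

```text
{'time_s': np.float64(15.0), 'joints': array([ 0.262,  0.395,  1.425, -0.   ,  1.322, -1.161]), 'eef_pos': array([495.647, 253.41 , 215.509]), 'ee_rot': array([-0.   ,  0.074,  0.997, -0.   ]), 'force': array([-0.28 , -0.294,  0.377]), 'grip_width': np.float64(0.001)}
```

View pics/m5.png

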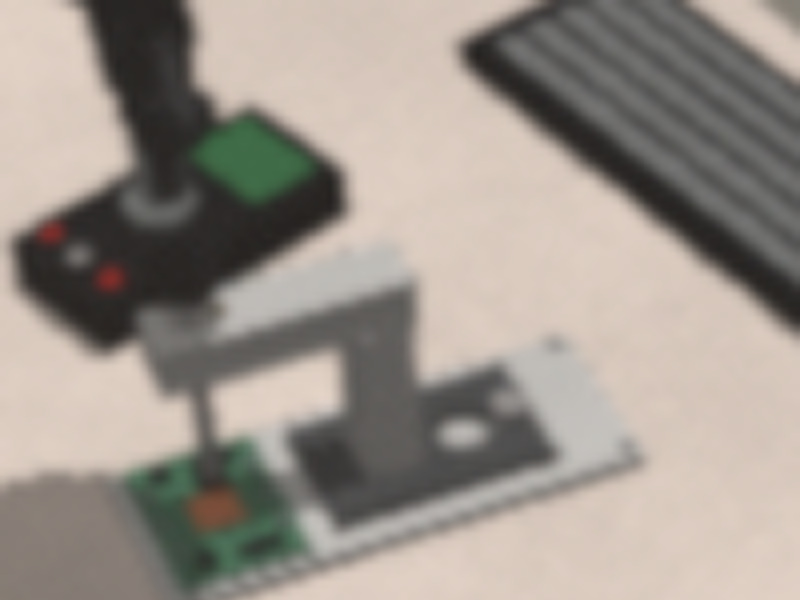

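Call:
{"op": "arm_command", "data": {"steps": [0.05,0,-0.3,0,0,0,0,-0.35,0,0,0,0,-0.1,0,0,0,0,0,0,0]}}

```text
time_s: 15.8
eef_pos: [497.7, 253.5, 178.0]
ee_rot: [-0.0, 0.073, 0.997, -0.0]
force: [-0.6, 0.9, 0.1]
grip_width: 0.001
```

Call:
{"op": "arm_command", "data": {"steps": [0,0,-0.05,0,0,0,0,-0.05,0,0,0,0,-0.04,0,0,0,0,0,0,0]}}

```text
time_s: 16.3
eef_pos: [497.9, 253.6, 171.6]
ee_rot: [0.0, 0.073, 0.997, 0.0]
force: [-0.6, 0.1, 4.7]
grip_width: -0.003
```

Contact: 4.7 N with the plunger 3–4 mm down. I'll keep feeling for the stop.

Call:
{"op": "arm_command", "data": {"steps": [0,0,-0.03,0,0,0,0,-0.03,0,0,0,0,0,0,0]}}

```text
time_s: 16.68
eef_pos: [497.8, 253.6, 168.3]
ee_rot: [0.0, 0.073, 0.997, 0.0]
force: [1.0, 0.8, 4.1]
grip_width: 0.002
```

Call:
{"op": "arm_command", "data": {"steps": [0,0,-0.02,0,0,0,0,-0.02,0,0,0,0,0,0,0]}}

```text
time_s: 17.05
eef_pos: [497.8, 253.6, 166.4]
ee_rot: [0.0, 0.073, 0.997, 0.0]
force: [-0.3, 0.2, 4.8]
grip_width: 0.001
```

Call:
{"op": "arm_command", "data": {"steps": [0,0,-0.02,0,0,0,0,-0.02,0,0,0,0,0,0,0]}}

```text
time_s: 17.42
eef_pos: [497.8, 253.6, 164.4]
ee_rot: [0.0, 0.073, 0.997, 0.0]
force: [-1.4, 1.3, 5.8]
grip_width: -0.0
```

Call:
{"op": "arm_command", "data": {"steps": [0,0,-0.02,0,0,0,0,-0.02,0,0,0,0,0,0,0]}}

```text
time_s: 17.8
eef_pos: [497.8, 253.6, 162.5]
ee_rot: [0.0, 0.073, 0.997, 0.0]
force: [-0.6, 0.5, 5.5]
grip_width: 0.001
```

Call:
{"op": "arm_command", "data": {"steps": [0,0,-0.02,0,0,0,0,-0.02,0,0,0,0,0,0,0]}}

```text
time_s: 18.18
eef_pos: [497.8, 253.6, 160.6]
ee_rot: [0.0, 0.073, 0.997, 0.0]
force: [-1.2, -0.1, 5.7]
grip_width: 0.001
```

Call:
{"op": "arm_command", "data": {"steps": [0,0,-0.02,0,0,0,0,-0.02,0,0,0,0,0,0,0]}}

```text
time_s: 18.55
eef_pos: [497.8, 253.6, 158.6]
ee_rot: [0.0, 0.073, 0.997, 0.0]
force: [-0.2, 0.9, 5.8]
grip_width: 0.0
```

Call:
{"op": "arm_command", "data": {"steps": [0,0,-0.02,0,0,0,0,0,0,0,0,0,0,0,0]}}

```text
time_s: 18.92
eef_pos: [497.8, 253.6, 157.7]
ee_rot: [0.0, 0.073, 0.997, 0.0]
force: [-1.3, 0.5, 7.3]
grip_width: -0.001
```

Call:
{"op": "arm_command", "data": {"steps": [0,0,-0.02,0,0,0,0,0,0,0,0,0,0,0,0]}}

```text
time_s: 19.3
eef_pos: [497.8, 253.6, 156.7]
ee_rot: [0.0, 0.073, 0.997, 0.0]
force: [-1.3, -0.5, 6.7]
grip_width: -0.004
```

Call:
{"op": "arm_command", "data": {"steps": [0,0,-0.02,0,0,0,0,0,0,0,0,0,0,0,0]}}

```text
time_s: 19.68
eef_pos: [497.8, 253.7, 156.1]
ee_rot: [0.0, 0.073, 0.997, 0.0]
force: [-1.3, 0.2, 9.5]
grip_width: -0.003
```

Call:
{"op": "arm_command", "data": {"steps": [0,0,-0.01,0,0,0,0,0,0,0,0,0,0,0,0]}}

```text
time_s: 20.05
eef_pos: [497.8, 253.7, 155.9]
ee_rot: [0.001, 0.073, 0.997, 0.0]
force: [-2.8, -0.3, 12.8]
grip_width: 0.002
```

Call:
{"op": "arm_command", "data": {"steps": [0,0,-0.01,0,0,0,0,0,0,0,0,0,0,0,0,0,0,0,0,0,0,0,0,0,0]}}

```text
time_s: 20.68
eef_pos: [497.8, 253.7, 155.9]
ee_rot: [0.001, 0.073, 0.997, 0.0]
force: [-5.5, -0.2, 15.5]
grip_width: 0.003
```

Call:
{"op": "arm_command", "data": {"steps": [0,0,0,0,0,0,0,0,0,0,0,0,0,0,0,0,0,0,0,0]}}

```text
time_s: 21.18
eef_pos: [497.8, 253.7, 155.9]
ee_rot: [0.001, 0.073, 0.997, 0.0]
force: [-4.6, 0.6, 16.7]
grip_width: -0.001
```

The force held at 16–17 N for over a second with a rigid stop at z = 155.9. I'll release now.

Call:
{"op": "arm_command", "data": {"steps": [0,0,0.05,0,0,0,0,0.1,0,0,0,0,0.15,0,0,0,0,0.2,0,0,0,0,0.3,0,0]}}

```text
time_s: 21.8
eef_pos: [497.3, 253.3, 194.3]
ee_rot: [-0.001, 0.073, 0.997, -0.0]
force: [0.6, 0.4, 0.4]
grip_width: -0.002
```

Call:
{"op": "arm_command", "data": {"steps": [0,0,0.8,0,0,-0.5,0,0.6,0,0,-0.8,0,0,0,0,-0.8,0,0,0,0,-0.5,0,0,0,0]}}

```text
time_s: 22.42
eef_pos: [366.0, 253.4, 264.8]
ee_rot: [-0.0, 0.073, 0.997, -0.0]
force: [0.6, 0.7, 0.6]
grip_width: 0.003
```

```bash
python3 shot.py 6
python3 - <<'E'
from h import *
import pickle
a=pickle.load(open("pics/top6.pkl","rb"))["frame"][130:260,130:260]
b=pickle.load(open("pics/side6.pkl","rb"))["frame"][120:195,165:265]
A=cv2.resize(a,(520,520),interpolation=2);B=cv2.resize(b,(800,600),interpolation=2)
A=cv2.resize(a[:,:],(400,400),interpolation=2);B=cv2.resize(b,(400,300),interpolation=2)
m=np.zeros((400,800,3),np.uint8);m[:,:400]=A;m[:300,400:]=B
cv2.imwrite("pics/m6b.png",np.clip(m*1.4,0,255).astype(np.uint8))
E
```

```text
{'time_s': np.float64(22.425), 'joints': array([ 0.341,  0.11 ,  1.662, -0.   ,  1.37 , -1.083]), 'eef_pos': array([366.031, 253.432, 264.797]), 'ee_rot': array([-0.   ,  0.073,  0.997, -0.   ]), 'force': array([0.552, 0.718, 0.586]), 'grip_width': np.float64(0.003)}
```

View pics/m6b.png

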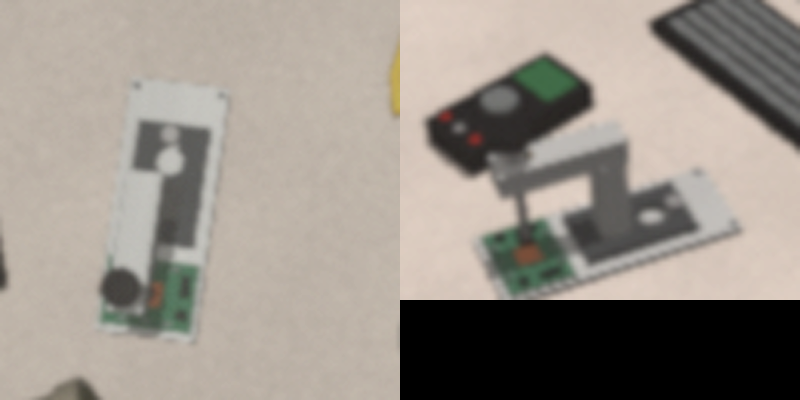

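The top view shows the stud head (170,133) at the slot's rear end, with the foot square on the plate. One numeric check follows: the stand fit against the stud.

Run:
```python
from fit import *
import pickle
C={n:pickle.load(open(f"pics/{n}6.pkl","rb")) for n in("top","side")}
k=400/130
T=lambda p:np.array([130+(p[0]+.5)/k-.5,130+(p[1]+.5)/k-.5])
S=lambda p:np.array([165+(p[0]-400+.5)/4-.5,120+(p[1]+.5)/4-.5])
o=[("top",T((138,121)),(80,36,8)),("top",T((211,130)),(80,-36,8)),("top",T((195,248)),(-40,-36,8)),("top",T((170,161)),(42,0,8)),
("top",T((121,287)),(-90,0,165)),("side",S((682,184)),(80,36,8)),("side",S((699,231)),(80,-36,8)),("side",S((652,216)),(42,0,8))]
b=fit(C,o,10,[588,239.5,-.149],"grip")
lock=b[:2]+68*np.array([np.cos(b[2]),np.sin(b[2])])
print("lock",lock,"probe",b[:2]-90*np.array([np.cos(b[2]),np.sin(b[2])]))
st=[("top",T((170,132)),(0,0,15)),("side",S((675,201)),(0,0,14))]
fit(C,st,10,[655,229,-.149],"stud now");
pad=np.array([655.7,229.6])-158*np.array([np.cos(-.149),np.sin(-.149)]);print("pad",pad)
```

```text
grip [ 5.88660e+02  2.38395e+02 -1.50000e-01] deg -8.58
   top (80, 36, 8) [ 0.8 -0.6]
   top (80, -36, 8) [ 0.4 -0.4]
   top (-40, -36, 8) [-0.2  0.2]
   top (42, 0, 8) [0.2 0.2]
   top (-90, 0, 165) [-0.   0.2]
   side (80, 36, 8) [-2.7 -0.4]
   side (80, -36, 8) [ 0.1 -1.2]
   side (42, 0, 8) [-0.3 -0.3]
lock [655.89790319 228.24597074] probe [499.66773756 251.82849284]
stud now [ 6.58709e+02  2.31479e+02 -1.49000e-01] deg -8.54
   top (0, 0, 15) [0.1 0. ]
   side (0, 0, 14) [-0.1 -0.2]
pad [499.45063658 253.05498732]
```

```bash
python3 -c "
from rig import *
print(finish_job(), sense()['time_s'])"
```

```text
the job is handed in; nothing more can be done
the job is handed in; nothing more can be done
```

The stand is on the stud, slid to the end of the slot and released, and one reading was taken. I handed the job in a little over 22 s into the 67 s limit, and the system gave no verdict.

- **Mounting:** I slid the stand forward about 26 mm until the end-stop force built to 12 N. After release, the fit put `stand_lock` about 0.2 mm in x and 1.4 mm in y from the stud's original fit. The yaw matched the plate within 0.1°, and the probe was about 1.3 mm from the pad centre.
- **Reading:** the cap went down about 18 mm to a rigid stop. I held 15.5–16.7 N on it for about a second, roughly 9 N of that on the screw, then let it come up. The last picture fits the cap at its raised height, and the tool read no contact force.
- **Disagreement:** a rough two-point fit of the stud head in the last pictures put the stud about 3 mm off in both x and y. That is still within the 5 mm limit for each. One side-view corner of the foot also fitted poorly, by 2.7 pixels.
- **Not checked:** I did not measure the spool, pliers, multimeter or iron stand again at the end. The arm's path stayed clear of them, and no unexpected contact force showed.

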